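# Release a locked-out slide tray and send it home

## Task

Both trays of the small bench rack stand locked out at full stretch. Put away the tray that carries the little dropper bottle: press the release lever at its front down and, with it held down, push the tray fully home, the bottle still standing in it. Leave the tray with the hex key locked out.

Things in the scene. Friction and masses are not known exactly. Their poses are not given: they have to be found in the camera images.
- left_lever_pad (a point): left (+y) tray's release lever: centre of its bare steel thumb paddle's top, lever at rest, 44 mm over the table. Paddle 40 (x) x 44 (y) x 4 mm, in front of the tray's grey front panel, whose flat face lies 24 mm on along x, 80 mm wide, 28 to 72 mm over the table. The point rides with the tray, not the lever; x points level into the housing, the way the tray retracts; y left, z up.
- right_lever_pad (a point): the same point and axes on the right (-y) tray, 86 mm beside the left one. Each lever: sprung up (2 N to start, 5 to 7 N fully down), hinged beneath the panel, so the paddle swings down. Pressed at its middle it unlocks the tray from 5 mm down and ends at 12 (8 under a fingertip 20 mm long in x). Press 6 mm; locked, the tray cannot go in. Hold for the first 20 mm of travel or all the way: it rides along.
- rack: fixed twin slide rack; origin on the table below the middle of the housing's front edge, x into the housing, y left. Open-topped grey housing 178 wide (y), 125 deep, 68 mm high; two aluminium trays 66 wide, 114 deep, floors 39, walls 60 mm over the table. Tray travel from locked out to home: 110 mm along +x to a hard stop, against 2 to 6 N; a tray stays where it is left.
- drop_bottle_center (a point): centre (31 mm up) of the small dark brown dropper bottle with white cap, 30 mm across, 62 high; z upright. Stands loose in one of the trays, near its middle, some 87 mm beyond that tray's lever paddle. A flat black hex key, 84x33x5 mm, lies in the other tray. The larger amber bottle with black cap (42x85 mm) on the table is not meant.
There are look-alikes about, which are no part of the job. Leave any blue, pink or purple look-alike of the part that bears drop_bottle_center alone.

How it is judged (in metres and radians):
At the end, for the whole second after the job is handed in: The tray with the dropper bottle is home (moved at least 100 of its 110 mm), the bottle stands upright in it (within 0.3 rad), and the tray with the hex key is still locked out (within 12 mm of where it was) (((y of drop_bottle_center in the frame of left_lever_pad between -0.04 and 0.04 m and distance of left_lever_pad from where it was at the start of the episode above 0.1 m and distance of right_lever_pad from where it was at the start of the episode below 0.012 m) or (y of drop_bottle_center in the frame of right_lever_pad between -0.04 and 0.04 m and distance of right_lever_pad from where it was at the start of the episode above 0.1 m and distance of left_lever_pad from where it was at the start of the episode below 0.012 m)) and angle between drop_bottle_center's own z axis and vertical below 0.3 rad); the robot touches nothing.
It fails at once if the tray with the hex key is pushed in by more than 12 mm ((y of drop_bottle_center in the frame of left_lever_pad between -0.04 and 0.04 m and distance of right_lever_pad from where it was at the start of the episode above 0.012 m) or (y of drop_bottle_center in the frame of right_lever_pad between -0.04 and 0.04 m and distance of left_lever_pad from where it was at the start of the episode above 0.012 m)).
It also fails if it takes over 26 s, if anything falls off the work surface, if the arm or the gripper's body presses on something with over 40 N, if the wrist force passes 120 N, or if a joint passes its speed limit or range.

## Robot

A 6-joint arm with a two-finger parallel gripper is mounted at the origin on a cart in front of the work surface, level with it; the furniture and walls round the work are solid. World frame = base frame: x ahead of the robot, y to its left, z up, the work surface at z = 0. Lengths are in mm, angles in degrees, forces in N, time in s.
With the tool pointing down it reaches from about 300 to 850 mm from the base axis. Payload 4.2 kg.
Tool frame: the origin (TCP) lies on the centre line of the jaws, within the pads' length; the fingertips stand 14 mm ahead of it and the grasp point (between the pads) lies 5 mm behind it; z points along the fingers, y is the direction in which the jaws open and shut (so a half turn about z gives the same grasp; the last joint's range is limited). The gripper opens to 91 mm and grips with 3 to 60 N. Pads are 32 mm wide; open, the fingers measure 118 mm over their backs; the gripper's body (76 mm by 178 mm) begins 60 mm behind the grasp point.
Start: joints at [73.51, 18.312, 89.639, -0, 72.044, -1.146], TCP at [152.152, 554.519, 227.976] pointing down, gripper open.
Joint ranges: [-177.97, 177.97], [-48.28, 115.42], [12.27, 149.76], [-77.06, 257.06], [2.81, 150.46], [-146.56, 146.56]. Speed limits (degrees/s): [147.25, 147.25, 180, 180, 180, 180].

## Interface

Orientations are given as [roll, pitch, yaw] about the fixed x, y, z axes, in that order (R = Rz(yaw) Ry(pitch) Rx(roll)).
In Python, from workcell import env gives the robot as it stands.
- The arm moves only by the tool play_rows, never from a script. Its argument "increments" is a list of rows, each a list of 5 numbers: the shift along the world's x, y, z in mm, then the turn about the world's z in degrees, then the closure, from 0 (fully open) to 1 (shut). In form: [[x, y, z, yaw, fingers], ...]. A call has 1 to 20 rows; each row shifts and turns the commanded pose from where the row before left it; what a row does not reach is not made up. A row lasts 1/8 s, in which the tool goes at most 62.5 mm and 10.7 degrees, less where a joint would pass 70% of its speed; a pose out of reach is approached as far as the arm can. A call is refused whole if a number of a shift passes 62.5 or a number of a turn 10.7, either way. A call with a gripper value outside its range is refused whole. The fingers move at their own pace and stop on an object; "newtons" is the grip in N (left out, the last holds). Time passes only in rows, so rows that do not move let the fingers close. It gives the time, the measured TCP pose, the force and the opening at its end, in the units of the state.
- env.state(): the state, without advancing time (a new reading comes with each control period).
- env.grab_frame(name): name is "side" or "top" or "wrist"; returns the picture (400x640x3 uint8, red, green, blue); there is no depth.
- env.calibration(name): a dict with "fx", "fy", "cx", "cy" (pixels), "R" (3x3) and "t" (3): a world point X has camera coordinates R X + t; the wrist camera has in their place "hand_eye" (4x4, takes a point from camera to tool coordinates, whose origin is the TCP and whose axes are the flange's). Camera axes: x right, y down, z forward; pixel columns grow to the right and rows downward; lengths in mm; the calibration is good to about 2 mm. The wrist camera is an equidistant fisheye: a pixel r from the principal point sees the ray r / f radians off the axis. A picture is of the moment at which its call begins: read the wrist's pose just before it. calibration takes no time and is no camera call.
- env.job_done(): hands the job in, once; it reports no verdict.
The state is a dict: "time_s": time; "qpos": joint angles; "qvel": joint speeds; "effort": joint torques, N m; "ee_pos": TCP position; "ee_rot": TCP orientation; "force": force on the tool from outside, world axes, zero at the start; "torque": the same for the moment, N m; "gripper_width": finger opening in mm.
Only numpy, scipy, OpenCV 4.12 (cv2) and the standard library are available. Lean on these libraries where they do the work, as an engineer would, in place of code of your own. Each camera call takes 0.05 s, during which the arm holds its last target.

## Working session

There is one attempt and no reset: what is moved stays moved. The work goes in short steps, Python scripts to look and compute and a tool call to move; the robot and the scene stay as the last step left them, time stands still between calls to the robot, and variables do not carry over. Pictures are saved under pics/ and viewed, and the job is handed in when it is done.

Besides the shell and the picture viewer there is one more tool, called after "Call:" as name(argument=value, ...) on one line, values as JSON. play_rows: Moves the arm, as the interface text tells. Its arguments: {"type":"object","properties":{"increments":{"type":"array"},"newtons":{"type":"number"}},"required":["increments"]}

```bash
mkdir -p pics; python3 - <<'E'
from workcell import env
import cv2,json
s=env.state();print(s)
for n in ["side","top","wrist"]:
    im=env.grab_frame(n);cv2.imwrite(f"pics/{n}0.png",im[:,:,::-1]);print(n,env.calibration(n))
E
```

```text
{'time_s': 0.0, 'qpos': array([ 7.35112206e+01,  1.83512433e+01,  8.97054478e+01,  3.62562945e-04,
        7.20441688e+01, -1.14448696e+00]), 'qvel': array([ 0.03322391, -0.01838007,  0.08003809, -0.04685194,  0.03035305,
       -0.02416182]), 'effort': array([ 6.57077703e-05, -4.12456226e+01, -2.31973332e+01,  7.28640589e-02,
        4.54732880e-02, -1.36641665e-04]), 'ee_pos': array([152.0041524 , 554.05107459, 227.1307439 ]), 'ee_rot': array([-1.79899167e+02, -2.35918500e-03,  1.64655593e+02]), 'force': array([ 0.05531971, -0.71603267,  0.30993569]), 'torque': array([0.03168899, 0.02698176, 0.01164635]), 'gripper_width': 90.9770535031773}
side {'fx': 477.20390404137584, 'fy': 477.20390404137584, 'cx': 319.9903646808101, 'cy': 205.28157266833324, 'R': array([[ 0.81390861, -0.58060823, -0.02113921],
       [-0.40577506, -0.54203066, -0.73590038],
       [ 0.41581171,  0.60753341, -0.67675976]]), 't': array([-625.31453699,  209.00905956,  769.27422686])}
top {'fx': 516.3467285583012, 'fy': 516.3467285583012, 'cx': 322.51622810278275, 'cy': 203.4221369013696, 'R': array([[ 0.00582702, -0.99996573,  0.00588004],
       [-0.98131908, -0.00684893, -0.19226532],
       [ 0.19229901, -0.00464986, -0.98132536]]), 't': array([-228.10820196,  634.8799041 ,  874.49855619])}
wrist {'fx': 309.70691628693146, 'fy': 309.70691628693146, 'cx': 315.9281336778466, 'cy': 197.6134659706452, 'hand_eye': array([[ 1.64299652e-04, -9.57907487e-01, -2.87077025e-01,
         8.16821841e+01],
       [ 9.99999941e-01,  7.09679641e-05,  3.35515870e-04,
        -6.55748412e-01],
       [-3.01019892e-04, -2.87077063e-01,  9.57907443e-01,
        -1.55552831e+02],
       [ 0.00000000e+00,  0.00000000e+00,  0.00000000e+00,
         1.00000000e+00]])}
```

View pics/top0.png

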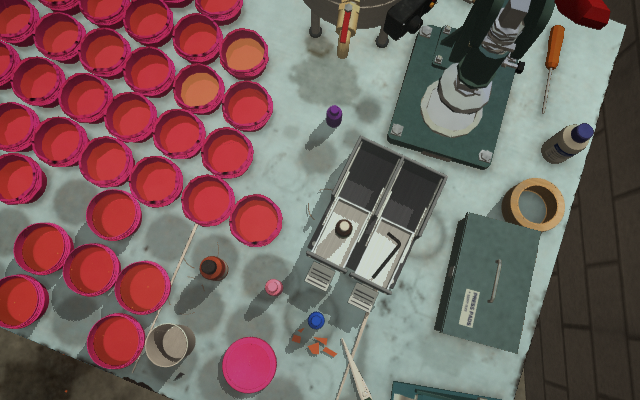

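View pics/side0.png

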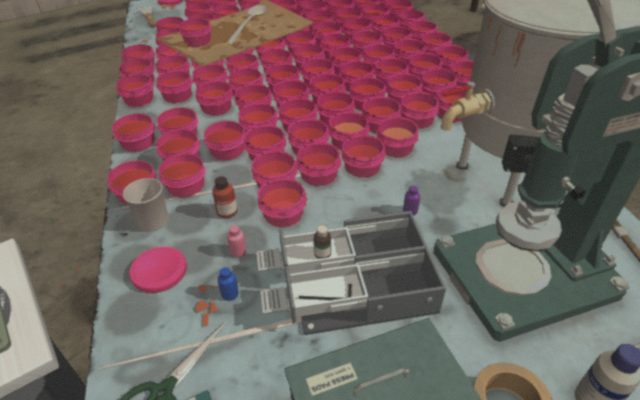

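View pics/wrist0.png

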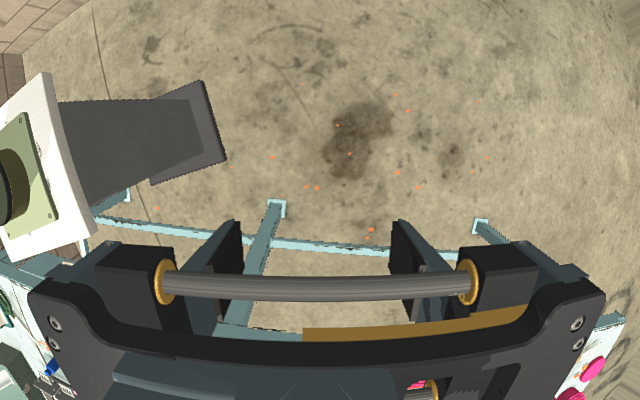

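The top picture shows the candidate bottles: one in the left tray at (343,228), purple (334,116), pink (273,287), blue (317,320) and the large amber one (212,267). The tray bottle, dark with a white cap, fits the description. The hex key lies in the right tray at (387,255). I'll enlarge both views to confirm.

```bash
python3 - <<'E'
import cv2
im=cv2.imread("pics/top0.png")[130:320,290:460];cv2.imwrite("pics/topc.png",cv2.resize(im,None,fx=3.1,fy=3.1,interpolation=cv2.INTER_CUBIC))
im=cv2.imread("pics/side0.png")[200:340,245:455];cv2.imwrite("pics/sidec.png",cv2.resize(im,None,fx=3.8,fy=3.8,interpolation=cv2.INTER_CUBIC))
E
```

```text
(no output)
```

View pics/topc.png

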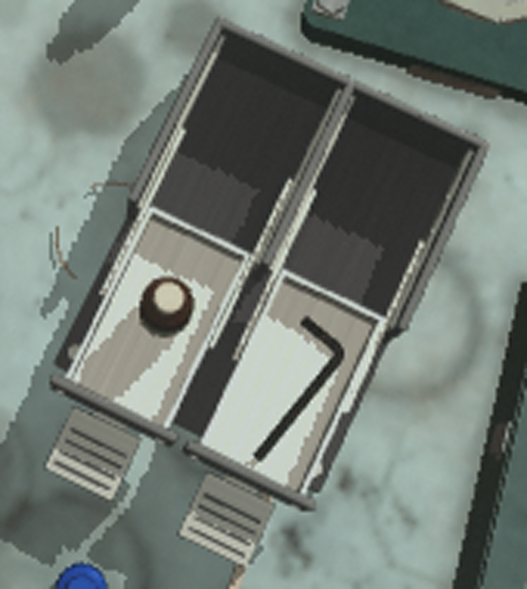

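View pics/sidec.png

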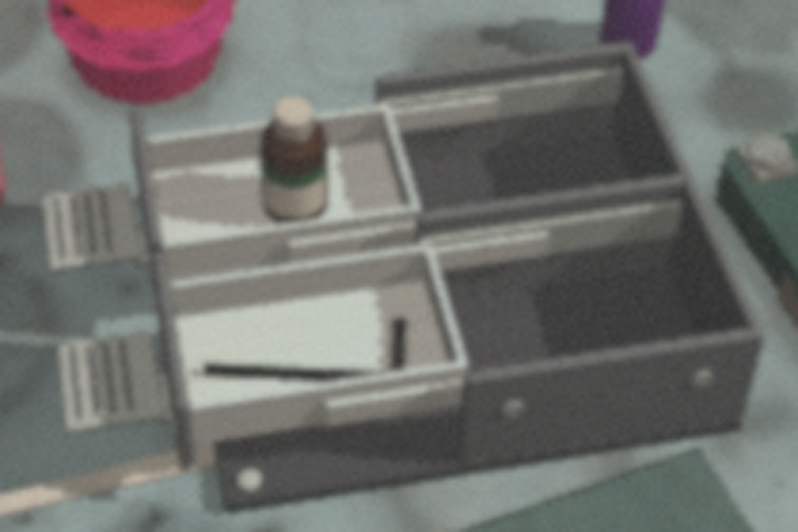

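The crops confirm it: the dark brown bottle with the white cap stands in the left tray, and the hex key is in the right one. Next I'll fit the left pad frame from the paddle and panel corners.

```bash
cat > fit.py <<'E'
from workcell import env
import numpy as np
from scipy.optimize import least_squares
def proj(n,X):
    c=env.calibration(n);p=np.array(c["R"])@X+c["t"];return np.array([c["fx"]*p[0]/p[2]+c["cx"],c["fy"]*p[1]/p[2]+c["cy"]])
P=lambda u,v:(u/3.1+290-.34,v/3.1+130-.34)
S=lambda u,v:(u/3.8+245-.37,v/3.8+200-.37)
obs=[]
L=lambda x,y,z:np.array([x,y,z]);
pt=[(20,22),(20,-22),(-20,-22),(-20,22)]
for (a,b),q in zip(pt,[(77,408),(140,437),(111,499),(47,465)]):obs.append(("top",L(a,b,44),P(*q)))
for (a,b),q in zip(pt,[(210,474),(273,503),(248,565),(180,532)]):obs.append(("top",L(a,b-86,44),P(*q)))
for (a,b),q in zip([pt[3],pt[2],pt[1]],[(42,195),(50,268),(148,258)]):obs.append(("side",L(a,b,44),S(*q)))
for (a,b),q in zip([pt[3],pt[2],pt[1]],[(57,343),(70,430),(168,415)]):obs.append(("side",L(a,b-86,44),S(*q)))
def W(p,l):
    c,s=np.cos(p[2]),np.sin(p[2]);return np.array([p[0]+c*l[0]-s*l[1],p[1]+s*l[0]+c*l[1],l[2]])
if __name__=="__main__":
    for sel in (("top",),("side",),("top","side")):
        oo=[o for o in obs if o[0] in sel]
        f=lambda p:np.concatenate([proj(n,W(p,l))-q for n,l,q in oo])
        r=least_squares(f,[500,200,-0.4],loss="soft_l1",x_scale=[100,100,1])
        print(sel,r.x,np.degrees(r.x[2]));print(np.round(r.fun.reshape(-1,2),1).tolist())
    p=r.x
    for l in [(0,0,44),(24,40,72),(24,-40,72),(24,-46,72),(24,-126,72),(87,0,62)]: print(l,W(p,l),[(proj(n,W(p,l))-o)*k for n,o,k in(("top",(290,130),3.1),("side",(245,200),3.8))])
E
python3 fit.py
```

```text
('top',) [ 5.07767306e+02 -2.20341253e+02 -4.48643850e-01] -25.705399083726622
[[-0.6, -1.2], [1.0, 0.1], [0.6, 0.3], [-0.7, 0.4], [-0.6, -1.5], [1.3, 0.1], [-0.1, 0.6], [-0.5, 0.2]]
('side',) [ 5.04644407e+02 -2.20448160e+02 -4.40410278e-01] -25.23365018022699
[[0.4, 0.1], [0.4, 0.2], [-1.6, -0.8], [0.7, 0.4], [-0.2, 0.1], [-0.2, -0.1]]
('top', 'side') [ 5.06412063e+02 -2.20512549e+02 -4.48473946e-01] -25.695664335431708
[[-0.5, -0.5], [1.1, 0.9], [0.7, 1.1], [-0.6, 1.2], [-0.5, -0.7], [1.4, 0.8], [0.0, 1.4], [-0.4, 0.9], [1.3, -0.4], [1.2, -0.3], [-0.8, -1.2], [1.4, -0.2], [0.2, -0.4], [0.2, -0.5]]
(0, 0, 44) [ 506.41206334 -220.51254911   44.        ] [array([ 93.2360025 , 453.10926283]), array([ 93.78219005, 221.52680385])]
(24, 40, 72) [ 545.38233526 -194.87433727   72.        ] [array([ 48.64395325, 381.01529259]), array([132.26949928, 108.33888849])]
(24, -40, 72) [ 510.69506347 -266.96312402   72.        ] [array([175.66044207, 443.2853681 ]), array([152.78812867, 240.06012436])]
(24, -46, 72) [ 508.09351808 -272.36978303   72.        ] [array([185.25853853, 447.99085317]), array([154.4527052, 250.7460271])]
(24, -126, 72) [ 473.40624629 -344.45856978   72.        ] [array([314.2053381, 511.2072672]), array([178.60866134, 405.81741788])]
(87, 0, 62) [ 584.80861893 -258.23495718   62.        ] [array([159.29942936, 315.3728246 ]), array([283.37855551, 167.29262713])]
```

Call:
play_rows(increments=[[22, -48.5, 0, -0.65, 1], [22, -48.5, 0, -0.65, 1], [22, -48.5, 0, -0.65, 1], [22, -48.5, 0, -0.65, 1], [22, -48.5, 0, -0.65, 1], [22, -48.5, 0, -0.65, 1], [22, -48.5, 0, -0.65, 1], [22, -48.5, 0, -0.65, 1], [22, -48.5, 0, -0.65, 1], [22, -48.5, 0, -0.65, 1], [22, -48.5, 0, -0.65, 1], [22, -48.5, 0, -0.65, 1], [22, -48.5, 0, -0.65, 1], [22, -48.5, 0, -0.65, 1], [22, -48.5, -20, -0.65, 1], [24, -48, -40, -0.6, 1], [0, 0, -40, 0, 1], [0, 0, 0, 0, 1]], newtons=20)

```text
time_s: 2.4
ee_pos: [502.2, -217.2, 127.5]
ee_rot: [-180.0, -0.5, 154.3]
force: [-0.3, 0.6, 0.0]
gripper_width: 0.9
```

```bash
python3 - <<'E'
from workcell import env
import cv2
s=env.state();print(s["ee_pos"],s["ee_rot"],s["qpos"])
for n in ["wrist","side"]:
    im=env.grab_frame(n);cv2.imwrite(f"pics/{n}1.png",im[:,:,::-1])
print(env.state()["ee_pos"])
E
```

```text
[ 502.20578857 -217.17274516  127.45141414] [-179.99965271   -0.48211298  154.25595612] [-2.45952858e+01  2.08644280e+01  1.01446663e+02  1.09674172e-02
  5.81709326e+01 -8.88570666e+01]
[ 504.8244886  -217.71889985  131.35683397]
```

View pics/wrist1.png

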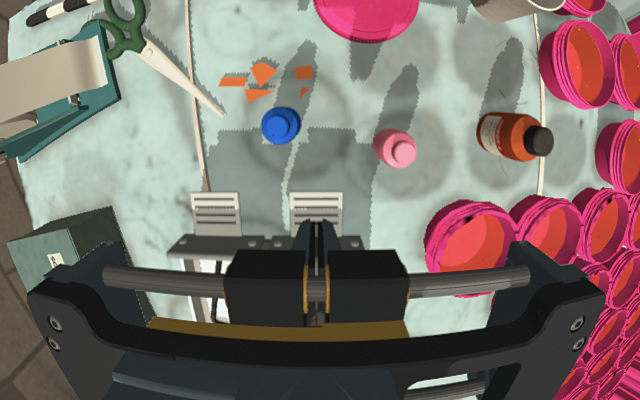

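View pics/side1.png

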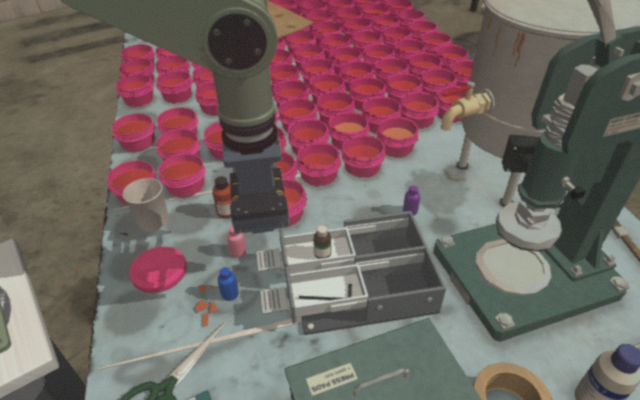

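The paddles show at x 192-240 (right) and 290-342 (left), with near edges at row ~192. I'll cross-check the pad pose with this wrist picture.

```bash
python3 - <<'E'
from workcell import env
import numpy as np,cv2
from scipy.spatial.transform import Rotation as Ro
im=cv2.imread("pics/wrist1.png")[170:270,150:380];cv2.imwrite("pics/wc.png",cv2.resize(im,None,fx=3.4,fy=3.4,interpolation=cv2.INTER_CUBIC))
c=env.calibration("wrist");he=np.array(c["hand_eye"])
pos=np.array([502.2,-217.2,127.45]);R=Ro.from_euler("xyz",[180,-.48,154.256],degrees=True).as_matrix()
def back(u,v,z):
    d=np.array([u-c["cx"],v-c["cy"]])/c["fx"];r=np.linalg.norm(d)
    ray=np.array([*(np.sin(r)*d/r),np.cos(r)]);o=R@he[:3,3]+pos;w=R@he[:3,:3]@ray
    return o+w*(z-o[2])/w[2]
p=[506.4,-220.5,np.radians(-25.7)]
a=Ro.from_euler("z",-25.7,degrees=True).as_matrix()
def loc(X):return (a.T@(X-[506.4,-220.5,0])).round(1)
for q in [(192,192),(239,192),(290,192),(342,192)]:print(q,loc(back(*q,44)))
print("tcp local",loc(pos))
print("tcp local now",loc(env.state()["ee_pos"]))
E
```

```text
(192, 192) [ -20.9 -104.4   44. ]
(239, 192) [-20.7 -62.4  44. ]
(290, 192) [-20.6 -20.3  44. ]
(342, 192) [-20.5  21.5  44. ]
tcp local [ -5.2   1.2 127.4]
tcp local now [ -2.6   1.8 131.4]
```

View pics/wc.png

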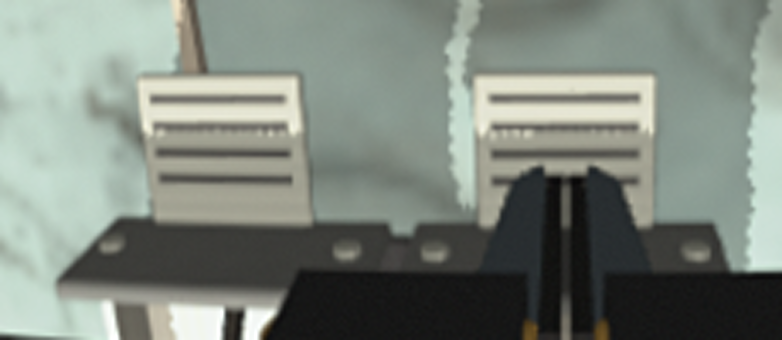

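Call:
play_rows(increments=[[0, 0, -25, 0, 1], [0, 0, -25, 0, 1], [0, 0, -14, 0, 1], [0, 0, 0, 0, 1], [0, 0, 0, 0, 1], [0, 0, 0, 0, 1]])

```text
time_s: 3.25
ee_pos: [505.2, -218.1, 67.7]
ee_rot: [180.0, 0.1, 154.3]
force: [0.1, -0.5, -0.1]
gripper_width: 0.5
```

Call:
play_rows(increments=[[1.8, -2, -6, 0, 1], [0, 0, -4, 0, 1], [0, 0, -1, 0, 1], [0, 0, 0, 0, 1]])

```text
time_s: 3.75
ee_pos: [506.2, -219.8, 55.8]
ee_rot: [-180.0, -0.0, 154.3]
force: [-1.4, 0.8, 5.6]
gripper_width: 0.4
```

Call:
play_rows(increments=[[0, 0, -1.5, 0, 1], [0, 0, -1.5, 0, 1], [0, 0, 0, 0, 1]])

```text
time_s: 4.12
ee_pos: [506.3, -219.9, 53.0]
ee_rot: [-180.0, 0.0, 154.3]
force: [-2.0, 0.4, 5.4]
gripper_width: 0.7
```

Call:
play_rows(increments=[[0, 0, -1, 0, 1], [2.7, -1.3, 0, 0, 1], [2.7, -1.3, 0, 0, 1], [2.7, -1.3, 0, 0, 1], [0, 0, 0, 0, 1]])

```text
time_s: 4.75
ee_pos: [514.9, -224.0, 52.1]
ee_rot: [-180.0, 0.1, 154.3]
force: [-1.2, -0.4, 6.2]
gripper_width: 0.6
```

```bash
python3 - <<'E'
from workcell import env
import cv2
print(env.state()["ee_pos"],env.state()["force"])
im=env.grab_frame("side")[200:340,215:455];cv2.imwrite(f"pics/side2.png",cv2.resize(im[:,:,::-1],None,fx=3.3,fy=3.3,interpolation=cv2.INTER_CUBIC))
E
```

```text
[ 514.93041332 -224.03003572   52.11447153] [-1.19129016 -0.3994366   6.15837443]
```

View pics/side2.png

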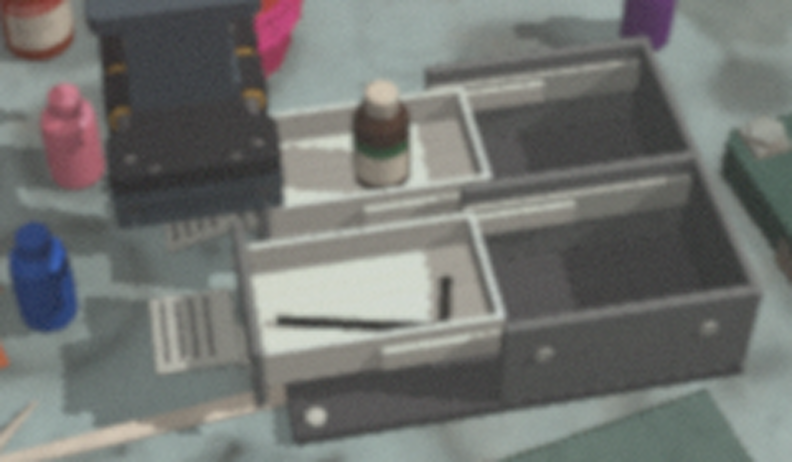

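The left tray's far edge has moved in by ~8 px while the right one has stayed put, so the lever is unlocked and the tray rides along. I'll keep pushing, with gentle speed changes for the bottle.

Call:
play_rows(increments=[[2.7, -1.3, 0, 0, 1], [3.6, -1.7, 0, 0, 1], [4.5, -2.2, 0, 0, 1], [4.5, -2.2, 0, 0, 1], [4.5, -2.2, 0, 0, 1], [4.5, -2.2, 0, 0, 1], [3.6, -1.7, 0, 0, 1], [1.8, -0.9, 0, 0, 1], [0, 0, 0, 0, 1]])

```text
time_s: 5.92
ee_pos: [544.6, -238.3, 52.2]
ee_rot: [180.0, 0.1, 154.3]
force: [-0.4, 0.1, 5.6]
gripper_width: 0.3
```

```bash
python3 - <<'E'
from workcell import env
import cv2
print(env.state()["ee_pos"],env.state()["force"])
im=env.grab_frame("side")[200:340,215:455];cv2.imwrite(f"pics/side3.png",cv2.resize(im[:,:,::-1],None,fx=3.3,fy=3.3,interpolation=cv2.INTER_CUBIC))
E
```

```text
[ 544.61171532 -238.28482358   52.16457002] [-0.39592577  0.1078376   5.56901812]
```

View pics/side3.png

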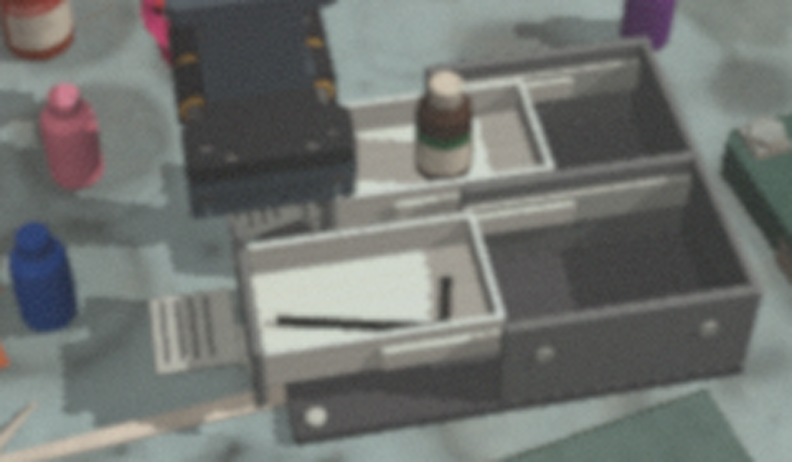

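The tray moved a further ~33 mm, the bottle is standing and the right tray is still. Next I'll push on to near the stop.

Call:
play_rows(increments=[[2.7, -1.3, 0, 0, 1], [3.6, -1.7, 0, 0, 1], [4.5, -2.2, 0, 0, 1], [4.5, -2.2, 0, 0, 1], [4.5, -2.2, 0, 0, 1], [4.5, -2.2, 0, 0, 1], [4.5, -2.2, 0, 0, 1], [4.5, -2.2, 0, 0, 1], [4.5, -2.2, 0, 0, 1], [4.5, -2.2, 0, 0, 1], [3.6, -1.7, 0, 0, 1], [2.7, -1.3, 0, 0, 1], [1.8, -0.9, 0, 0, 1], [1.8, -0.9, 0, 0, 1], [1.8, -0.9, 0, 0, 1]])

```text
time_s: 7.85
ee_pos: [598.4, -264.1, 52.3]
ee_rot: [180.0, 0.0, 154.3]
force: [-1.5, 1.9, 5.2]
gripper_width: 0.6
```

Call:
play_rows(increments=[[1.8, -0.9, 0, 0, 1], [1.8, -0.9, 0, 0, 1], [1.8, -0.9, 0, 0, 1], [0.9, -0.4, 0, 0, 1]])

```text
time_s: 8.35
ee_pos: [601.7, -265.7, 52.1]
ee_rot: [180.0, -0.4, 154.3]
force: [-8.7, 5.5, 10.5]
gripper_width: 0.2
```

```bash
python3 - <<'E'
from workcell import env
import cv2
print(env.state()["ee_pos"],env.state()["force"])
im=env.grab_frame("side")[200:340,215:455];cv2.imwrite(f"pics/side4.png",cv2.resize(im[:,:,::-1],None,fx=3.3,fy=3.3,interpolation=cv2.INTER_CUBIC))
E
```

```text
[ 601.73554698 -265.70890159   52.05564756] [-8.66351653  5.45882843 10.54587634]
```

View pics/side4.png

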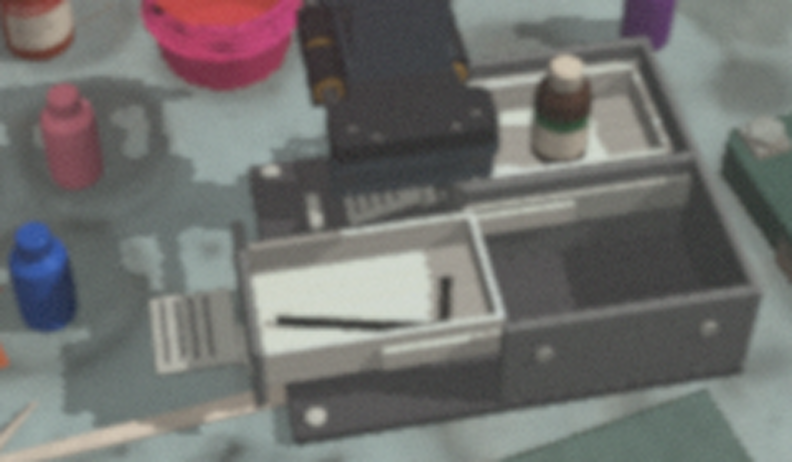

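The horizontal force has risen to ~10 N at ~106 mm of tip travel, so I'll press a little more to confirm the hard stop.

Call:
play_rows(increments=[[1.8, -0.9, 0, 0, 1], [1.8, -0.9, 0, 0, 1], [1.8, -0.9, 0, 0, 1], [0, 0, 0, 0, 1]])

```text
time_s: 8.9
ee_pos: [602.0, -265.8, 51.6]
ee_rot: [180.0, -1.2, 154.3]
force: [-17.8, 10.3, 17.2]
gripper_width: 0.7
```

Call:
play_rows(increments=[[-2.7, 1.3, 0, 0, 1], [-1.8, 0.9, 2, 0, 1], [0, 0, 5, 0, 1], [0, 0, 15, 0, 1], [-10, 5, 40, 0, 1], [-40, 20, 40, 0, 1], [-40, 20, 20, 0, 1], [-40, 20, 0, 0, 1], [-40, 20, 0, 0, 1], [-40, 20, 0, 0, 1], [0, 0, 0, 0, 1], [0, 0, 0, 0, 1]])

```text
time_s: 10.4
ee_pos: [396.7, -163.7, 174.5]
ee_rot: [180.0, 0.2, 154.3]
force: [0.4, 0.1, 0.8]
gripper_width: 0.6
```

```bash
python3 - <<'E'
from workcell import env
import cv2
print(env.state()["ee_pos"],env.state()["force"])
im=env.grab_frame("side")[200:340,215:455];cv2.imwrite(f"pics/side5.png",cv2.resize(im[:,:,::-1],None,fx=3.3,fy=3.3,interpolation=cv2.INTER_CUBIC))
im=env.grab_frame("top")[130:320,290:460];cv2.imwrite("pics/top5.png",cv2.resize(im[:,:,::-1],None,fx=3.1,fy=3.1,interpolation=cv2.INTER_CUBIC))
E
```

```text
[ 396.72482182 -163.71363651  174.52658172] [0.43837729 0.08892798 0.80745995]
```

View pics/side5.png

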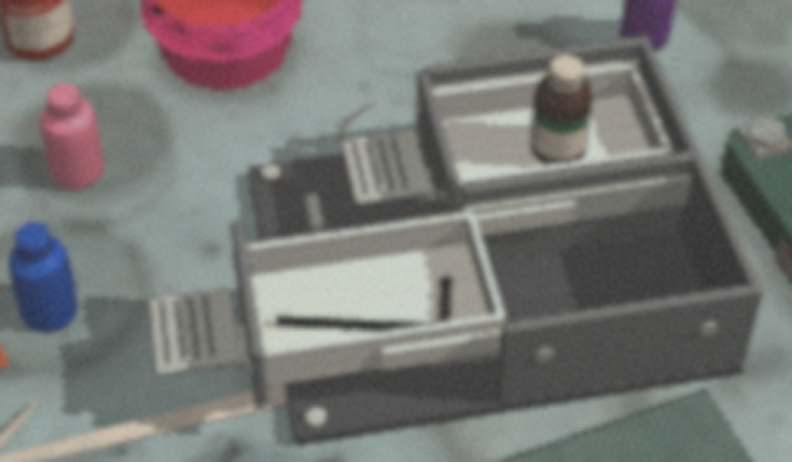

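View pics/top5.png

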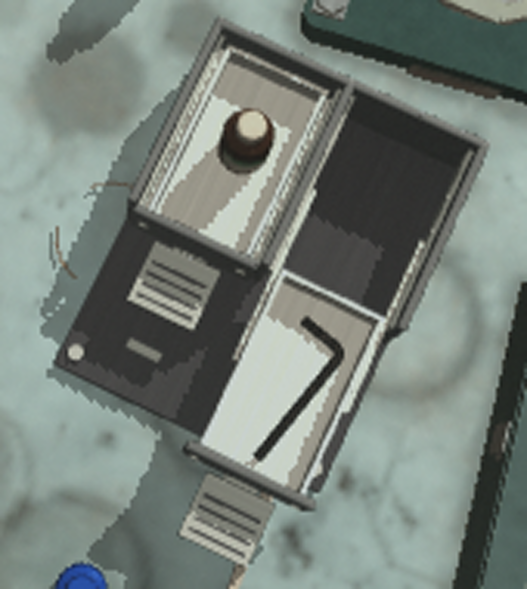

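```bash
python3 - <<'E'
from fit import *
a=env.state()
def back(q):
    c=env.calibration("top");R=np.array(c["R"]);o=-R.T@c["t"];w=R.T@np.array([(q[0]-c["cx"])/c["fx"],(q[1]-c["cy"])/c["fy"],1]);return (o+w*(44-o[2])/w[2])[:2]
for n,o in [((155,241),(77,408)),((219,270),(140,437)),((195,327),(111,499)),((128,293),(47,465))]:
    print(np.linalg.norm(back(P(*n))-back(P(*o))))
E
```

```text
109.50621000663382
109.40996107764614
111.74889540920806
111.43972761200781
```

Tray travel measures ~110 mm. The bottle is upright, the right tray hasn't moved, and the robot is clear.

```bash
python3 -c "
from workcell import env
print(env.job_done())"
```

```text
the job is handed in; nothing more can be done
None
```

The left tray, with the dark brown, white-capped dropper bottle, is home and the job is handed in. I pressed its lever about 6 mm with the closed fingertips. Holding it down, I pushed the tray in until it stalled at about 20 N, then backed away.

- **Tray travel:** comparing the paddle corners in the top camera before and after gives about 110 mm. The fingertip itself travelled only about 106 mm; I put the difference down to slight slip or measurement error.
- **Bottle:** it stands upright in the left tray in both the side and top pictures.
- **Hex key tray:** no visible movement of the right tray in either picture.
- **Robot:** about 0.9 N on the tool and clear of everything at the end. The robot clock was about 10.5 s of the 26 s allowed.

No check failed.

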